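# Portion hazelnuts and hold the tray over the scale

### The arm

A 6-joint arm with a two-finger parallel gripper is mounted at the origin on the work surface; the furniture and walls round the work are solid. World frame = base frame: x ahead of the robot, y to its left, z up, the work surface at z = 0. Lengths are in m, angles in rad, forces in N, time in s.
With the tool pointing down it reaches from about 0.375 to 0.9 m from the base axis. Payload 3.1 kg.
Tool frame: the origin (TCP) lies midway between the tips of the shut fingers; the grasp point (between the pads) lies manip.hold_point_z behind it (manip.hold_point_z is the distance from the TCP to the grasp point, in m); z points along the fingers, y is the direction in which the jaws open and shut (so a half turn about z gives the same grasp; the last joint's range is limited). The gripper opens to 85 mm and grips with 20 to 120 N. Pads are 22 mm wide; open, the fingers measure 114 mm over their backs; the gripper's body (76 mm by 85 mm) begins 54 mm behind the grasp point. The pads swing forward as they close: fully open they stand 13 mm farther back than shut.
Start: joints at [-1.486, 0.527, 1.433, -0, 1.181, -0.178], TCP at [0.163, -0.603, 0.231] pointing down, gripper open.
Joint ranges: [-3.08, 3.08], [-0.75, 2.2], [0.22, 2.44], [-1.43, 4.57], [0, 2.65], [-2.85, 2.85]. Speed limits (rad/s): [2.79, 2.79, 3.14, 3.14, 3.14, 3.14].

### API

Orientations are given as a unit quaternion [x, y, z, w].
In Python, from station import manip, snapshot, workorder, models gives the robot as it stands.
- The arm moves only by the tool jog_arm, never from a script. Its argument "commands" is a list of rows, each a list of 5 numbers: the opening in per cent of the stroke, from 0 (shut) to 100 (fully open), then the shift along the world's x, y, z in cm, then the turn about the world's z in rad. A call has 1 to 8 rows; each row shifts and turns the pose as measured when the row begins; what a row does not reach is not made up. A row lasts 1/12 s, in which the tool goes at most 41.7 mm and 7.16 degrees, less where a joint would pass 70% of its speed; a pose out of reach is approached as far as the arm can. A call with a gripper value outside its range is refused whole. The fingers move at their own pace and stop on an object; "squeeze" is the grip in N (left out, the last holds). Time passes only in rows, so rows that do not move let the fingers close. It gives the time, the measured TCP pose, the force and the opening at its end, in the units of the state.
- manip.sense(): the state, without advancing time (a new reading comes with each control period).
- snapshot(name): name is "scene" or "top" or "wrist"; returns a dict with "image" (384x512x3 uint8, red, green, blue), "intrinsics" (3x3 intrinsics, pixels), "D" ([k1, k2, p1, p2, k3] as OpenCV has them; the pictures are not rectified), "extrinsics" (4x4, takes a point from camera to world coordinates); the wrist camera has in their place "hand_eye" (4x4, takes a point from camera to tool coordinates, whose origin is the TCP and whose axes are the flange's). Camera axes: x right, y down, z forward; pixel columns grow to the right and rows downward; lengths in m; the calibration is good to about 2 mm. A picture is of the moment at which its call begins: read the wrist's pose just before it. There is no depth.
- workorder.sign_off(): hands the job in, once; it reports no verdict.
Trained networks look in a picture, given as the dict that the camera call returned (one of the last four; its "shot" number tells which), for a name from the list of things; names that differ only in an ending like _2 or _b are one class to them, and where a whole thing is asked for, a point or a joint stands for the part that bears it (a point fixed in the world has none). Each returns a list of dicts, best first, with "score" (0 to 1); they miss things now and then, are a little off and sometimes report something else, mostly with a low value. They report only what shows in the picture. A call takes as long as a camera call. They do not tell look-alikes from the thing itself.
- models.find_in(picture, name): "centre" ([x, y, z] in m, in world coordinates, good to about 4 mm: the middle of the surface that is visible of it).
- models.pinpoint(picture, name): "centre" ([x, y, z] in m, in world coordinates, good to about 4 mm: a listed point, or the origin of a listed thing).
The state is a dict: "t": time; "q": joint angles; "qd": joint speeds; "tau": joint torques, N m; "tcp_pos": TCP position; "tool_rot": TCP orientation; "force": force on the tool from outside, world axes, zero at the start; "ft_torque": the same for the moment, N m; "finger_gap": opening from 0.0 (shut) to 1.0 (fully open).
Only numpy, scipy, OpenCV 4.12 (cv2) and the standard library are available. Lean on these libraries where they do the work, as an engineer would, in place of code of your own. Each camera call takes 0.05 s, during which the arm holds its last target. There are 200 camera calls.

### The job

Tip all three hazelnuts out of the steel measuring cup into the round wooden tray, then stand the empty cup upright on the bench again and let go of it. Then take the tray by its handle, carry it level with the loose nuts in it, and finish still holding it level and still over the middle of the scale's pan, a hand's width or less above the pan and not touching the scale. Leave the brush, the tape roll and the moon cake on the bench alone.

Things in the scene. Friction and masses are not known exactly. Their poses are not given: they have to be found in the camera images.
- cup_bowl (a point): centre of the round bowl of the loose steel measuring cup, half-way up (23 mm above its flat foot); z up out of the mouth, x along the handle. Bowl 46 mm high, flared: 56 mm across at the foot, 108 mm at the rim, walls 3 mm, floor 4 mm thick; starts upright, handle roughly away from the robot, nuts inside
- cup_grip (a point): middle of the cup's straight bar handle, 37 mm above the cup's foot, 95 mm from the bowl's axis along x; same axes as cup_bowl. The bar is 12 mm wide (along y), 16 mm tall and reaches from 50 to 136 mm from the bowl's axis
- tray_dish (a point): centre of the inner floor of the dish of the loose wooden tray, 5 mm above the tray's underside; z up, x along the tray's handle. Dish round, 130 mm across at the rim, 116 mm at the foot, 20 mm high (rim 15 mm above the inner floor), walls 4 mm; starts flat on the bench on either side of the cup, handle roughly away from the robot
- tray_grip (a point): middle of the tray's straight bar handle, 21 mm above the tray's underside, 107 mm from the dish's axis along x; same axes as tray_dish. The bar is 14 mm wide (along y), 22 mm tall (10 to 32 mm above the underside) and reaches from 61 to 147 mm from the dish's axis
- nut0_center (a point): centre of a hazelnut, a loose hard brown ball 22 mm across, 10 g; starts in the cup
- nut1_center (a point): centre of a hazelnut, a loose hard brown ball 22 mm across, 10 g; starts in the cup
- nut2_center (a point): centre of a hazelnut, a loose hard brown ball 22 mm across, 10 g; starts in the cup
- scale_top (a point): centre of the upper face of the scale's flat pan, 70 mm above the bench; z is up. The pan is about 185 mm (x) by 204 mm (y); the grey-white bench scale is 282 x 222 mm in all, its display on the side towards the robot (-x of this point), and is fixed to the bench. It stands to the robot's right
- cup: the measuring cup, about 100 g; origin at the centre of the underside of its foot, axes as cup_bowl. The bowl's walls lean out 29 degrees, so nuts begin to roll out at a tilt of about 61 degrees and all run out by 80
- tray: the tray, about 110 g; origin at the centre of the underside of its dish, axes as tray_dish
- scale: the bench scale; origin on the bench under the centre of its casing, 48 mm nearer the robot (along its -x) than the pan's centre
- brush: bystander: pastry brush 197 x 40 x 13 mm, lying to the left of the work; origin centre of underside
- tape: bystander: roll of packing tape 102 mm across, 49 mm high; origin centre of underside
- cake: bystander: a moon cake 74 mm across, 32 mm high, alone on the bench left of the work (the batch of others farther left is fixed); origin centre of underside
There are look-alikes about, which are no part of the job. Several things look just like the cup: the one meant starts farthest to the robot's left.

How it is judged:
By the outcome, as a careful person would: the job done as asked, in the order asked, and still so for the second after the job is handed in, while the arm keeps its last pose, push and grip.
It also fails if it takes over 69 s, if anything falls off the work surface, if the arm or the gripper's body presses on something with over 40 N, if the wrist force passes 120 N, or if a joint passes its speed limit or range.

## Working session

There is one attempt and no reset: what is moved stays moved. The work goes in short steps, Python scripts to look and compute and a tool call to move; the robot and the scene stay as the last step left them, time stands still between calls to the robot, and variables do not carry over. Pictures are saved under pics/ and viewed, about 8 in all and at most 12, crops included, and the job is handed in when it is done.

Besides the shell and the picture viewer there is one more tool, called by a JSON object that holds its "op" and its "data", one argument or row to a line. jog_arm: Moves the arm, as the interface text tells. Its arguments: {"type":"object","properties":{"commands":{"type":"array","items":{"type":"array","items":{"type":"number"}}},"squeeze":{"type":"number"}},"required":["commands"]}

```bash
mkdir -p pics; cat > h.py <<'E'
import numpy as np, cv2
from station import manip, snapshot, workorder, models
def save(p,n): cv2.imwrite(f'pics/{n}.png',p['image'][:,:,::-1])
def show(p,names,fn='pinpoint'):
    for n in names:
        for d in getattr(models,fn)(p,n)[:6]: print(n,round(d['score'],2),np.round(d['centre'],3))
def px(p,X):
    E=np.linalg.inv(p['extrinsics']); return cv2.projectPoints(np.float64([X]),cv2.Rodrigues(E[:3,:3])[0],E[:3,3],p['intrinsics'],p['D'])[0].ravel()
E
python3 - <<'E'
from h import *
print(manip.hold_point_z, manip.sense())
a=snapshot('scene');b=snapshot('top');save(a,'s0');save(b,'t0')
cv2.imwrite('pics/both0.png',np.hstack([cv2.resize(x['image'],(400,300))for x in(a,b)])[:,:,::-1])
for p in(a,b):
    show(p,['cup','cup_grip','cup_bowl','tray_dish','tray_grip','nut0_center','scale_top','brush','tape','cake']);print()
E
```

```text
0.0187 {'t': 0.0, 'q': array([-1.48549145e+00,  5.28474663e-01,  1.43387447e+00,  3.81910357e-06,
        1.18140641e+00, -1.78508300e-01]), 'qd': array([ 5.70342667e-04, -6.94381788e-04,  1.87760868e-05, -3.15927161e-04,
       -8.06040288e-04, -7.01252411e-04]), 'tau': array([-1.40137279e-03, -4.42354560e+01, -1.78025669e+01, -4.58796076e-04,
        8.41838890e-03,  1.02065616e-05]), 'tcp_pos': array([ 0.1629409 , -0.60265818,  0.23033725]), 'tool_rot': array([ 9.91312449e-01,  1.31523610e-01,  5.21426182e-05, -1.08018369e-03]), 'force': array([-0.37626669, -0.24698582, -0.19222997]), 'ft_torque': array([ 0.00748228,  0.00163423, -0.00991211]), 'finger_gap': 0.9997126690927081}
cup 0.79 [ 0.383 -0.084 -0.006]
cup 0.58 [ 0.428 -0.617  0.001]
cup_grip 0.69 [ 0.344 -0.666  0.042]
cup_grip 0.64 [ 0.472 -0.077  0.037]
cup_grip 0.21 [ 0.479  0.337 -0.   ]
cup_bowl 0.85 [ 0.426 -0.613  0.023]
cup_bowl 0.74 [ 0.381 -0.086  0.027]
tray_dish 0.82 [0.444 0.151 0.003]
tray_grip 0.9 [0.554 0.127 0.022]
tray_grip 0.66 [ 0.441  0.151 -0.002]
brush 0.53 [0.445 0.148 0.005]
tape 0.64 [0.478 0.336 0.002]
cake 0.92 [ 0.329  0.305 -0.001]
cake 0.73 [0.443 0.152 0.004]

cup 0.6 [ 0.38  -0.083  0.001]
cup_grip 0.74 [ 0.342 -0.664  0.033]
cup_grip 0.72 [ 0.478 -0.083  0.039]
cup_grip 0.29 [ 0.379 -0.085  0.022]
cup_bowl 0.79 [ 0.422 -0.618  0.025]
cup_bowl 0.72 [ 0.378 -0.082  0.023]
tray_dish 0.58 [0.444 0.151 0.007]
tray_grip 0.74 [0.551 0.129 0.022]
nut0_center 0.35 [ 0.392 -0.084  0.014]
scale_top 0.93 [ 0.446 -0.359  0.067]
scale_top 0.31 [ 0.48   0.334 -0.001]
brush 0.57 [0.462 0.46  0.001]
tape 0.66 [0.478 0.334 0.   ]
tape 0.27 [0.328 0.305 0.   ]
cake 0.65 [ 0.325  0.303 -0.001]
```

View pics/t0.png

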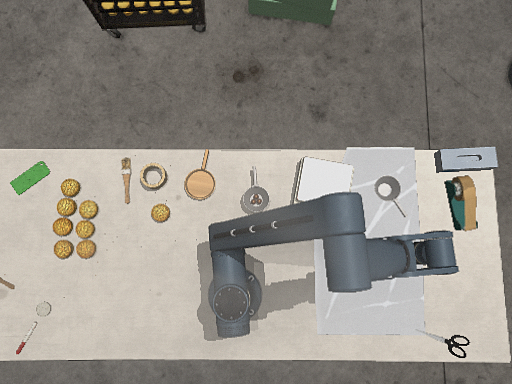

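View pics/s0.png

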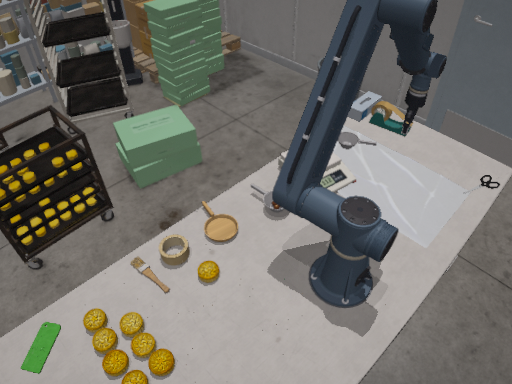

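The cup candidates in the top picture are A at (255,195), y≈-0.08, with brown nuts in it, and B at (388,188), y≈-0.62, on the marble slab. A is the leftmost and holds the nuts, so it fits. I'll confirm it in a crop.

```bash
python3 - <<'E'
import cv2
i=cv2.imread('pics/t0.png')[145:225,170:410]; cv2.imwrite('pics/c0.png',cv2.resize(i,None,fx=3.3,fy=3.3,interpolation=cv2.INTER_CUBIC))
E
```

```text
(no output)
```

View pics/c0.png

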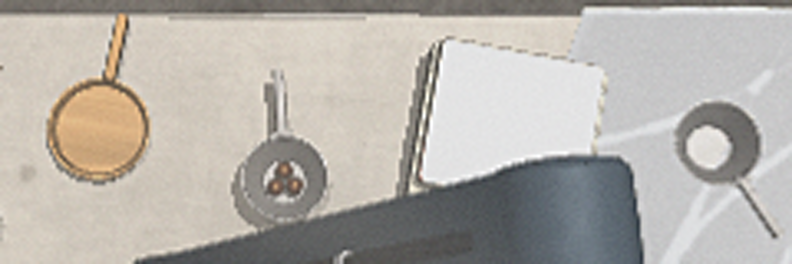

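{"op": "jog_arm", "data": {
  "commands": [
    [100, 2.2, 3.4, 0.2, -0.015],
    [100, 2.2, 3.4, 0.2, -0.015],
    [100, 2.2, 3.4, 0.2, -0.015],
    [100, 2.2, 3.4, 0.2, -0.015],
    [100, 2.2, 3.4, 0.2, -0.015],
    [100, 2.2, 3.4, 0.2, -0.015],
    [100, 2.2, 3.4, 0.2, -0.015],
    [100, 2.2, 3.4, 0.2, -0.015]
  ],
  "squeeze": 20
}}

```text
t: 1.77
tcp_pos: [0.3377, -0.3316, 0.2475]
tool_rot: [0.998, 0.061, -0.0, 0.005]
force: [0.5, -0.2, -0.5]
finger_gap: 1.001
```

The crop shows three brown nuts in the cup at top-picture (255,197). The right-hand look-alike at (388,188) holds none. So A is the cup.

{"op": "jog_arm", "data": {
  "commands": [
    [100, 2.1, 3.3, 0, -0.012],
    [100, 2.1, 3.3, 0, -0.012],
    [100, 2.1, 3.3, 0, -0.012],
    [100, 2.1, 3.3, 0, -0.012],
    [100, 2.1, 3.3, 0, -0.012],
    [100, 2.1, 3.3, 0, -0.012],
    [100, 2.1, 3.3, 0, -0.012],
    [100, 1.6, 2.0, 0, -0.01]
  ]
}}

```text
t: 2.43
tcp_pos: [0.5077, -0.0651, 0.2509]
tool_rot: [1.0, 0.012, 0.003, 0.007]
force: [0.6, 0.0, 0.1]
finger_gap: 0.999
```

```bash
cat >> h.py <<'E'
from scipy.spatial.transform import Rotation as R
def wrist():
    s=manip.sense(); p=snapshot('wrist'); T=np.eye(4);T[:3,:3]=R.from_quat(s['tool_rot']).as_matrix();T[:3,3]=s['tcp_pos']
    p.setdefault('extrinsics',T@p['hand_eye']); return p
E
python3 - <<'E'
from h import *
print(manip.sense()['tcp_pos'],manip.sense()['q'])
b=snapshot('top');w=wrist();save(w,'w1');
for p in(b,w): show(p,['cup_grip','cup_bowl','tray_dish','tray_grip','nut0_center','scale_top']);print()
E
```

```text
[ 0.50771823 -0.0651171   0.25087732] [-0.33904209  0.34762865  1.69438764 -0.01350263  1.08968085  1.21419451]
cup_grip 0.96 [ 0.345 -0.667  0.034]
cup_grip 0.66 [ 0.479 -0.08   0.035]
cup_grip 0.62 [0.48  0.335 0.002]
cup_bowl 0.82 [ 0.423 -0.616  0.024]
cup_bowl 0.76 [ 0.379 -0.084  0.025]
tray_dish 0.92 [0.445 0.148 0.006]
nut0_center 0.61 [ 0.392 -0.081  0.014]
scale_top 0.7 [ 0.444 -0.36   0.068]

cup_grip 0.65 [ 0.476 -0.078  0.038]
cup_bowl 0.69 [ 0.376 -0.083  0.025]
tray_dish 0.77 [0.449 0.152 0.004]
tray_grip 0.62 [0.547 0.124 0.019]
nut0_center 0.45 [ 0.394 -0.082  0.012]
nut0_center 0.23 [ 0.377 -0.083  0.024]
scale_top 0.62 [ 0.447 -0.361  0.071]
```

View pics/w1.png

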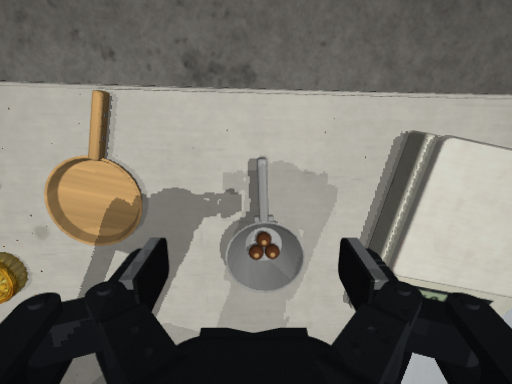

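Tray, cup and scale sit where the networks say, and cup yaw is about 0.03. I'll grip near the end of the cup's bar so the cup can pivot in the jaws.

{"op": "jog_arm", "data": {
  "commands": [
    [60, 0, -1.5, -3.5, 0],
    [60, 0, 0, -4, 0],
    [60, 0, 0, -4, 0],
    [60, 0, 0, -4, 0],
    [60, 0, 0, -3, 0],
    [60, 0, 0, -1.5, 0],
    [60, 0, 0, 0, 0]
  ]
}}

```text
t: 3.72
tcp_pos: [0.5116, -0.0882, 0.0482]
tool_rot: [1.0, 0.009, 0.011, 0.011]
force: [-0.2, 0.5, -0.0]
finger_gap: 0.6
```

```bash
python3 - <<'E'
from h import *
print(manip.sense()['tcp_pos'],R.from_quat(manip.sense()['tool_rot']).as_matrix().round(3).tolist())
w=wrist(); show(w,['cup_grip','cup_bowl'])
E
```

```text
[ 0.5115549  -0.08821457  0.04816854] [[1.0, 0.018, 0.023], [0.019, -1.0, -0.022], [0.023, 0.023, -0.999]]
cup_grip 0.82 [ 0.474 -0.078  0.034]
```

{"op": "jog_arm", "data": {
  "commands": [
    [60, -0.3, 0.4, -0.6, 0],
    [60, -0.2, 0.4, -0.6, 0],
    [60, 0, 0, -0.3, 0],
    [60, 0, 0, 0, 0]
  ]
}}

```text
t: 4.2
tcp_pos: [0.5127, -0.0815, 0.0411]
tool_rot: [1.0, 0.01, 0.021, 0.015]
force: [0.5, -0.1, -0.4]
finger_gap: 0.6
```

{"op": "jog_arm", "data": {
  "commands": [
    [10, 0, 0, 0, 0],
    [10, 0, 0, 0, 0],
    [10, 0, 0, 0, 0],
    [10, 0, 0, 0, 0],
    [10, 0, 0, 0, 0],
    [10, 0, 0, 0, 0]
  ]
}}

```text
t: 4.7
tcp_pos: [0.5134, -0.0815, 0.0426]
tool_rot: [1.0, 0.01, 0.022, 0.015]
force: [-0.1, 0.4, 0.3]
finger_gap: 0.127
```

{"op": "jog_arm", "data": {
  "commands": [
    [50, 0, 0, 0, 0],
    [50, 0, 0, 0, 0],
    [50, -0.6, 0, -1.3, 0],
    [50, -0.6, 0, -1.0, 0],
    [50, 0, 0, 0, 0],
    [50, 0, 0, 0, 0]
  ]
}}

```text
t: 5.2
tcp_pos: [0.5032, -0.0824, 0.0199]
tool_rot: [1.0, 0.01, 0.024, 0.016]
force: [0.6, -0.3, 0.3]
finger_gap: 0.503
```

```bash
python3 - <<'E'
from h import *
s=manip.sense(); print(s['tcp_pos'],s['q'],s['qd'].round(4))
E
```

```text
[ 0.50321009 -0.0823813   0.01985664] [-0.37440162  0.72648205  1.90650085 -0.02811033  0.45204822  1.20166964] [-0.0026  0.0131  0.0118 -0.0027 -0.0002 -0.0008]
```

{"op": "jog_arm", "data": {
  "commands": [
    [50, 0.3, 0.1, 1.2, 0],
    [50, 0, 0, 0, 0],
    [0, 0, 0, 0, 0],
    [0, 0, 0, 0, 0],
    [0, 0, 0, 0, 0],
    [0, 0, 0, 0, 0],
    [0, 0, 0, 0, 0],
    [0, 0, 0, 0, 0]
  ]
}}

```text
t: 5.87
tcp_pos: [0.5078, -0.0819, 0.0327]
tool_rot: [1.0, 0.01, 0.025, 0.017]
force: [0.1, -1.0, 1.0]
finger_gap: 0.133
```

{"op": "jog_arm", "data": {
  "commands": [
    [0, 0, 0, 1, 0],
    [0, 0, 0, 1, 0],
    [0, 0, 0, 1, 0],
    [0, 0, 0, 1, 0],
    [0, 0, 0, 0, 0],
    [0, 0, 0, 0, 0]
  ]
}}

```text
t: 6.37
tcp_pos: [0.5074, -0.0818, 0.0766]
tool_rot: [0.999, 0.01, 0.025, 0.017]
force: [-0.1, 0.4, -0.9]
finger_gap: 0.136
```

```bash
python3 - <<'E'
from h import *
s=manip.sense(); print(s['tcp_pos'],R.from_quat(s['tool_rot']).as_matrix().round(3).tolist())
w=wrist(); save(w,'w2'); show(w,['cup_grip','cup_bowl','cup','nut0_center'])
a=snapshot('scene'); save(a,'s2'); show(a,['cup_grip','cup_bowl','cup','nut0_center'])
cv2.imwrite('pics/c2.png',np.hstack([cv2.resize(w['image'],(400,300)),cv2.resize(a['image'][130:280,180:380],(400,300))])[:,:,::-1])
E
```

```text
[ 0.50741258 -0.08175281  0.07658609] [[0.999, 0.018, 0.051], [0.02, -0.999, -0.033], [0.05, 0.034, -0.998]]
cup_grip 0.93 [ 0.478 -0.082  0.083]
cup_grip 0.91 [ 0.348 -0.664  0.038]
cup_bowl 0.63 [ 0.424 -0.614  0.024]
cup 0.54 [ 0.427 -0.619 -0.002]
```

View pics/c2.png

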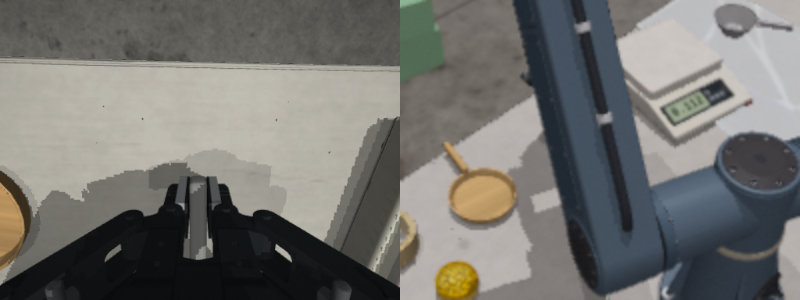

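{"op": "jog_arm", "data": {
  "commands": [
    [0, 0, 0, -1.5, 0],
    [0, 0, 0, -0.5, 0],
    [0, 0, 0, 0, 0],
    [13, 0, 0, 0, 0],
    [13, 0, 0, 0, 0],
    [13, 0, 0, 0, 0]
  ]
}}

```text
t: 7.37
tcp_pos: [0.5073, -0.0817, 0.0549]
tool_rot: [1.0, 0.01, 0.024, 0.016]
force: [-0.1, -0.7, -1.0]
finger_gap: 0.13
```

```bash
cat > st.py <<'E'
from h import *
s=manip.sense(); print(s['tcp_pos'].round(4),'gap',round(s['finger_gap'],4),s['force'].round(2),s['ft_torque'].round(3),'toolz',R.from_quat(s['tool_rot']).as_matrix()[:,2].round(3))
w=wrist(); show(w,['cup_grip','cup_bowl','cup']);b=snapshot('top');show(b,['cup_grip','cup_bowl','cup','nut0_center'])
E
python3 st.py
```

```text
[ 0.5073 -0.0817  0.0549] gap 0.1304 [-0.13 -0.73 -1.01] [ 0.046 -0.108 -0.044] toolz [ 0.048 -0.032 -0.998]
cup_grip 0.76 [ 0.476 -0.081  0.059]
cup_grip 0.62 [ 0.48  -0.087  0.059]
cup_grip 0.61 [ 0.343 -0.665  0.034]
cup_bowl 0.89 [ 0.379 -0.082  0.044]
cup_bowl 0.84 [ 0.423 -0.621  0.024]
cup 0.93 [ 0.43  -0.614  0.001]
cup 0.69 [ 0.378 -0.084  0.018]
nut0_center 0.52 [ 0.388 -0.08   0.032]
```

{"op": "jog_arm", "data": {
  "commands": [
    [13.5, 0, 0, 0, 0],
    [13.5, 0, 0, 0, 0],
    [13.5, 0, 0, 0, 0]
  ]
}}

```text
t: 8.07
tcp_pos: [0.5073, -0.0817, 0.0548]
tool_rot: [1.0, 0.01, 0.024, 0.016]
force: [0.2, 0.5, -1.7]
finger_gap: 0.136
```

```bash
python3 st.py
```

```text
[ 0.5073 -0.0817  0.0548] gap 0.1364 [ 0.17  0.52 -1.71] [ 0.002 -0.047  0.043] toolz [ 0.049 -0.032 -0.998]
cup_grip 0.9 [ 0.476 -0.084  0.057]
cup_grip 0.92 [ 0.481 -0.086  0.057]
cup_grip 0.78 [ 0.349 -0.665  0.034]
cup_grip 0.43 [0.325 0.306 0.   ]
cup_bowl 0.91 [ 0.38  -0.082  0.043]
cup_bowl 0.57 [ 0.422 -0.618  0.024]
cup 0.91 [ 0.43  -0.613 -0.   ]
cup 0.73 [ 0.38  -0.083  0.015]
nut0_center 0.59 [ 0.386 -0.083  0.031]
```

{"op": "jog_arm", "data": {
  "commands": [
    [14, 0, 0, 0, 0],
    [14, 0, 0, 0, 0],
    [14, 0, 0, 0, 0]
  ]
}}

```text
t: 8.77
tcp_pos: [0.5071, -0.0817, 0.0549]
tool_rot: [1.0, 0.01, 0.024, 0.016]
force: [0.2, -0.1, -0.2]
finger_gap: 0.143
```

```bash
python3 st.py
```

```text
[ 0.5071 -0.0817  0.0549] gap 0.1433 [ 0.16 -0.08 -0.17] [ 0.01  -0.009 -0.003] toolz [ 0.048 -0.032 -0.998]
cup_grip 0.67 [ 0.471 -0.083  0.054]
cup_grip 0.83 [ 0.481 -0.088  0.053]
cup_grip 0.75 [ 0.346 -0.662  0.031]
cup_grip 0.49 [ 0.444 -0.358  0.066]
cup_bowl 0.63 [ 0.381 -0.083  0.027]
cup_bowl 0.63 [ 0.422 -0.616  0.023]
cup 0.94 [ 0.385 -0.085  0.002]
cup 0.75 [ 0.43  -0.613  0.002]
cup 0.27 [0.479 0.334 0.002]
nut0_center 0.42 [ 0.387 -0.087  0.016]
```

Loosening to about 14 % lets the cup pivot in the grip: the bowl's z dropped from 0.043 to 0.027 and it now rests on the bench. I'll pre-tilt it in small steps to about 45°, below the 61° where nuts leave.

{"op": "jog_arm", "data": {
  "commands": [
    [0, 0, 0, 0, 0],
    [0, 0, 0, 0, 0],
    [0, 0, 0, 2, 0],
    [0, 0, 0, 0, 0],
    [13.8, 0, 0, 0, 0],
    [13.8, 0, 0, 0, 0],
    [13.8, 0, 0, 0, 0],
    [0, 0, 0, 0, 0]
  ]
}}

```text
t: 9.88
tcp_pos: [0.507, -0.0816, 0.0738]
tool_rot: [1.0, 0.01, 0.024, 0.016]
force: [0.7, 0.2, 0.8]
finger_gap: 0.133
```

```bash
python3 st.py
```

```text
[ 0.507  -0.0816  0.0738] gap 0.1326 [0.68 0.16 0.84] [ 0.025 -0.074  0.031] toolz [ 0.047 -0.032 -0.998]
cup_grip 0.97 [ 0.475 -0.084  0.068]
cup 0.73 [ 0.4   -0.088  0.006]
cup_grip 0.79 [ 0.343 -0.664  0.032]
cup_grip 0.77 [ 0.483 -0.086  0.069]
cup_bowl 0.68 [ 0.388 -0.084  0.031]
cup_bowl 0.61 [ 0.42  -0.617  0.024]
cup_bowl 0.35 [ 0.396 -0.084  0.006]
cup 0.92 [ 0.398 -0.084  0.007]
cup 0.84 [ 0.431 -0.613  0.001]
nut0_center 0.47 [ 0.394 -0.086  0.023]
```

{"op": "jog_arm", "data": {
  "commands": [
    [0, 0, 0, 0, 0],
    [0, 0, 0, 2, 0],
    [0, 0, 0, 0, 0],
    [13.8, 0, 0, 0, 0],
    [13.8, 0, 0, 0, 0],
    [13.8, 0, 0, 0, 0],
    [0, 0, 0, 0, 0],
    [0, 0, 0, 0, 0]
  ]
}}

```text
t: 11.0
tcp_pos: [0.5052, -0.081, 0.0922]
tool_rot: [1.0, 0.009, 0.022, 0.015]
force: [0.7, -0.6, 1.4]
finger_gap: 0.131
```

```bash
python3 st.py
```

```text
[ 0.5052 -0.081   0.0922] gap 0.1313 [ 0.68 -0.63  1.38] [ 0.009 -0.091  0.015] toolz [ 0.043 -0.03  -0.999]
cup_grip 0.95 [ 0.477 -0.08   0.081]
cup_grip 0.88 [ 0.345 -0.667  0.032]
cup_grip 0.66 [ 0.484 -0.086  0.082]
cup_grip 0.64 [ 0.402 -0.087  0.021]
cup_bowl 0.96 [ 0.424 -0.618  0.024]
cup_bowl 0.67 [ 0.395 -0.085  0.035]
cup 0.91 [ 0.406 -0.082  0.01 ]
cup 0.61 [ 0.43  -0.615  0.002]
cup 0.58 [0.33  0.306 0.003]
nut0_center 0.38 [ 0.399 -0.083  0.024]
```

{"op": "jog_arm", "data": {
  "commands": [
    [0, 0, 0, 3, 0],
    [0, 0, 0, 0, 0],
    [13.8, 0, 0, 0, 0],
    [13.8, 0, 0, 0, 0],
    [13.8, 0, 0, 0, 0],
    [13.8, 0, 0, 0, 0],
    [0, 0, 0, 0, 0],
    [0, 0, 0, 0, 0]
  ]
}}

```text
t: 12.12
tcp_pos: [0.5037, -0.0803, 0.1208]
tool_rot: [1.0, 0.009, 0.019, 0.014]
force: [0.4, -1.0, 2.1]
finger_gap: 0.132
```

```bash
python3 st.py; python3 - <<'E'
from h import *
w=wrist();b=snapshot('top')
cv2.imwrite('pics/c3.png',np.hstack([cv2.resize(w['image'],(400,300)),cv2.resize(b['image'][150:240,200:320],(400,300),interpolation=cv2.INTER_CUBIC)])[:,:,::-1])
E
```

```text
[ 0.5037 -0.0803  0.1208] gap 0.1315 [ 0.44 -1.05  2.07] [ 0.083 -0.127  0.025] toolz [ 0.039 -0.028 -0.999]
cup_grip 0.86 [ 0.482 -0.082  0.104]
cup_bowl 0.97 [ 0.411 -0.082  0.039]
cup 0.77 [ 0.432 -0.086  0.018]
cup_grip 0.63 [ 0.346 -0.663  0.036]
cup_grip 0.59 [ 0.482 -0.085  0.104]
cup_bowl 0.79 [ 0.423 -0.618  0.025]
cup_bowl 0.73 [ 0.415 -0.084  0.036]
cup 0.98 [ 0.428 -0.615  0.   ]
cup 0.7 [ 0.429 -0.086  0.016]
nut0_center 0.46 [ 0.42  -0.084  0.027]
nut0_center 0.16 [ 0.408 -0.07   0.018]
```

View pics/c3.png

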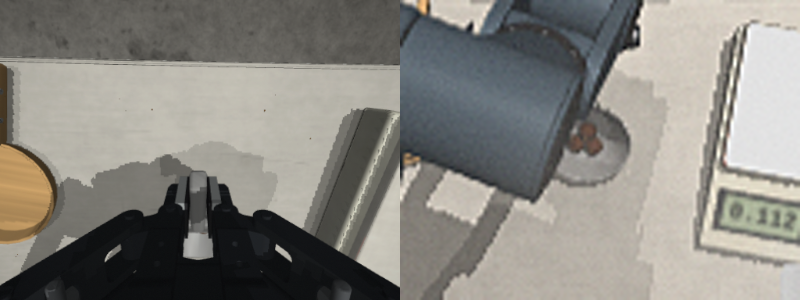

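Tilt is now about 37° (cup_bowl, cup_grip and cup agree), and the crop shows all three nuts still in the bowl. Next I carry it over the tray.

{"op": "jog_arm", "data": {
  "commands": [
    [0, 0, 0, 1.5, 0],
    [0, 0, 0, 2, 0],
    [0, 0, 0, 2, 0],
    [0, 0.3, 1, 1, 0],
    [0, 0.3, 2, 0, 0],
    [0, 0.3, 2.5, 0, 0],
    [0, 0.3, 3, 0, 0],
    [0, 0.3, 3, 0, 0]
  ]
}}

```text
t: 13.33
tcp_pos: [0.5119, 0.0339, 0.1847]
tool_rot: [1.0, 0.005, 0.011, 0.013]
force: [0.7, -0.3, -1.1]
finger_gap: 0.133
```

{"op": "jog_arm", "data": {
  "commands": [
    [0, 0.3, 3, 0, 0],
    [0, 0.3, 3, 0, 0],
    [0, 0.3, 2, 0, 0],
    [0, 0.3, 1.5, 0, 0],
    [0, 0, 1, 0, 0],
    [0, 0, 0.5, 0, 0],
    [0, 0, 0, 0, 0],
    [0, 0, 0, 0, 0]
  ]
}}

```text
t: 14.0
tcp_pos: [0.5161, 0.1533, 0.1802]
tool_rot: [1.0, 0.009, 0.003, 0.014]
force: [-0.6, 0.4, -0.6]
finger_gap: 0.13
```

```bash
sed -i "s/'nut0_center'\])/'nut0_center','tray_dish','tray_grip'])/" st.py; python3 st.py
```

```text
[0.5161 0.1533 0.1802] gap 0.1296 [-0.56  0.44 -0.65] [-0.017 -0.084 -0.001] toolz [ 0.007 -0.028 -1.   ]
cup_grip 0.58 [0.492 0.15  0.166]
cup_bowl 0.72 [0.422 0.15  0.098]
cup 0.94 [0.448 0.148 0.074]
cup_grip 0.7 [ 0.344 -0.662  0.033]
cup_grip 0.65 [0.498 0.145 0.167]
cup_grip 0.15 [ 0.442 -0.362  0.067]
cup_bowl 0.87 [0.428 0.149 0.097]
cup_bowl 0.6 [ 0.423 -0.618  0.024]
cup 0.65 [ 0.428 -0.615 -0.001]
cup 0.63 [0.442 0.15  0.076]
nut0_center 0.52 [0.431 0.148 0.087]
nut0_center 0.23 [0.55  0.126 0.024]
tray_dish 0.83 [0.446 0.149 0.006]
tray_grip 0.52 [0.553 0.128 0.023]
tray_grip 0.29 [ 0.446 -0.361  0.07 ]
```

{"op": "jog_arm", "data": {
  "commands": [
    [0, 0.7, 0, -1.5, 0],
    [0, 0.7, 0, -1.5, 0],
    [0, 0, 0, 0, 0],
    [13.8, 0, 0, 0, 0],
    [13.8, 0, 0, 0, 0],
    [13.8, 0, 0, 0, 0],
    [0, 0, 0, 0, 0],
    [0, 0, 0, 0, 0]
  ]
}}

```text
t: 15.22
tcp_pos: [0.5314, 0.1536, 0.1527]
tool_rot: [1.0, 0.008, 0.006, 0.014]
force: [0.1, -0.4, -1.7]
finger_gap: 0.129
```

```bash
python3 st.py
```

```text
[0.5314 0.1536 0.1527] gap 0.1289 [ 0.1  -0.42 -1.66] [ 0.012 -0.058 -0.027] toolz [ 0.011 -0.027 -1.   ]
cup_grip 0.7 [0.521 0.153 0.132]
cup_bowl 0.43 [0.448 0.15  0.003]
cup 0.9 [0.503 0.148 0.028]
cup_grip 0.62 [ 0.342 -0.662  0.031]
cup_grip 0.55 [0.519 0.147 0.129]
cup_bowl 0.74 [ 0.421 -0.62   0.024]
cup_bowl 0.71 [0.477 0.151 0.045]
cup_bowl 0.19 [ 0.443 -0.359  0.066]
cup 0.65 [0.501 0.151 0.032]
cup 0.65 [ 0.429 -0.614  0.003]
nut0_center 0.41 [0.483 0.15  0.03 ]
tray_dish 0.62 [0.446 0.149 0.008]
tray_grip 0.62 [0.554 0.125 0.022]
tray_grip 0.4 [ 0.396 -0.35   0.001]
```

{"op": "jog_arm", "data": {
  "commands": [
    [0, -0.3, 0, 1.5, 0],
    [0, -0.5, 0, 0, 0],
    [13.8, 0, 0, 0, 0],
    [13.8, 0, 0, 0, 0],
    [13.8, 0, 0, 0, 0],
    [13.8, 0, 0, 0, 0],
    [0, 0, 0, 0, 0],
    [0, 0, 0, 0, 0]
  ]
}}

```text
t: 16.43
tcp_pos: [0.5217, 0.1534, 0.1649]
tool_rot: [1.0, 0.008, 0.003, 0.014]
force: [-0.1, 0.4, -0.8]
finger_gap: 0.131
```

```bash
python3 st.py
```

```text
[0.5217 0.1534 0.1649] gap 0.1309 [-0.06  0.38 -0.8 ] [ 0.021  0.015 -0.032] toolz [ 0.007 -0.028 -1.   ]
cup_grip 0.88 [0.513 0.153 0.141]
cup_bowl 0.66 [0.515 0.152 0.142]
cup_bowl 0.34 [0.549 0.129 0.02 ]
cup 0.65 [0.513 0.144 0.037]
cup_grip 0.83 [ 0.345 -0.661  0.034]
cup_grip 0.74 [0.518 0.147 0.137]
cup_grip 0.16 [0.486 0.154 0.048]
cup_bowl 0.76 [ 0.424 -0.62   0.021]
cup_bowl 0.71 [0.487 0.151 0.049]
cup_bowl 0.24 [0.554 0.13  0.021]
cup 0.93 [ 0.428 -0.614  0.001]
tray_dish 0.71 [0.449 0.151 0.008]
tray_grip 0.84 [0.552 0.128 0.022]
```

{"op": "jog_arm", "data": {
  "commands": [
    [0, -0.3, 0, 1.7, 0],
    [0, -1.2, 0, 0.3, 0],
    [13.8, 0, 0, 0, 0],
    [13.8, 0, 0, 0, 0],
    [13.8, 0, 0, 0, 0],
    [13.8, 0, 0, 0, 0],
    [0, 0, 0, 0, 0],
    [0, 0, 0, 0, 0]
  ]
}}

```text
t: 17.65
tcp_pos: [0.5084, 0.1533, 0.1851]
tool_rot: [1.0, 0.008, 0.004, 0.014]
force: [0.4, -0.2, -1.4]
finger_gap: 0.125
```

```bash
python3 st.py; python3 - <<'E'
from h import *
a=snapshot('scene');b=snapshot('top');print(px(a,[.446,.15,0]),px(b,[.446,.15,0]))
cv2.imwrite('pics/c4.png',np.hstack([cv2.resize(a['image'][170:290,140:300],(400,300),interpolation=cv2.INTER_CUBIC),cv2.resize(b['image'][150:240,150:270],(400,300),interpolation=cv2.INTER_CUBIC)])[:,:,::-1])
E
```

```text
[0.5084 0.1533 0.1851] gap 0.1253 [ 0.43 -0.22 -1.38] [ 0.046 -0.034  0.075] toolz [ 0.009 -0.028 -1.   ]
cup_grip 0.7 [0.501 0.149 0.162]
cup 0.93 [0.498 0.148 0.058]
cup 0.27 [ 0.324  0.306 -0.   ]
cup_grip 0.85 [ 0.344 -0.666  0.033]
cup_grip 0.54 [0.506 0.148 0.164]
cup_bowl 0.71 [0.403 0.172 0.016]
cup_bowl 0.64 [ 0.424 -0.619  0.021]
cup_bowl 0.53 [0.473 0.15  0.068]
cup_bowl 0.21 [ 0.445 -0.362  0.071]
cup 0.7 [0.496 0.153 0.055]
cup 0.65 [ 0.431 -0.615  0.001]
nut0_center 0.65 [0.446 0.149 0.005]
nut0_center 0.5 [0.404 0.169 0.013]
nut0_center 0.49 [0.421 0.166 0.012]
tray_dish 0.7 [0.494 0.152 0.058]
tray_dish 0.53 [0.447 0.15  0.004]
tray_grip 0.77 [0.552 0.129 0.022]
[220.67463177 229.55493078] [199.83639239 183.81996856]
```

View pics/c4.png

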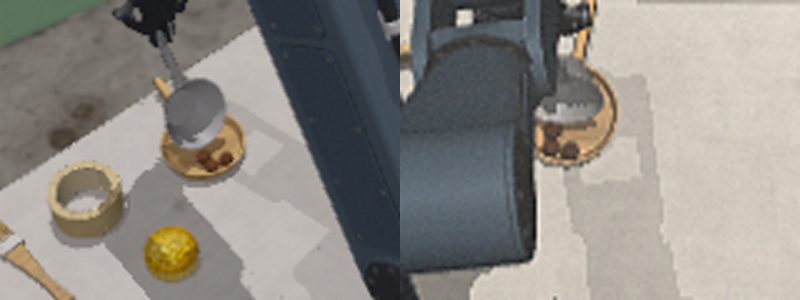

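The nuts are rolling out into the tray (dark balls at crop (208,155), (225,158)). I'll do one more loosening at greater height for a steeper tilt, then count them.

{"op": "jog_arm", "data": {
  "commands": [
    [0, 0, 0, 1.5, 0],
    [0, 0, 0, 0, 0],
    [13.8, 0, 0, 0, 0],
    [13.8, 0, 0, 0, 0],
    [13.8, 0, 0, 0, 0],
    [0, 0, 0, 0, 0],
    [0, 0, 0, 0, 0],
    [0, 0, 0, 1.5, 0]
  ]
}}

```text
t: 18.97
tcp_pos: [0.5048, 0.1529, 0.2112]
tool_rot: [1.0, 0.008, -0.001, 0.014]
force: [-0.0, 0.2, -1.1]
finger_gap: 0.135
```

{"op": "jog_arm", "data": {
  "commands": [
    [0, 0, 0, 2, 0],
    [0, 0, 0, 2, 0],
    [0, 0, -0.5, 2, 0],
    [0, 0, -0.5, 1, 0],
    [0, 0, -0.5, 0, 0],
    [0, 0, 0, 0, 0],
    [0, 0, 0, 0, 0]
  ]
}}

```text
t: 19.55
tcp_pos: [0.5035, 0.1368, 0.2824]
tool_rot: [1.0, 0.008, -0.002, 0.014]
force: [-0.0, -0.1, -1.5]
finger_gap: 0.13
```

```bash
python3 st.py; python3 - <<'E'
from h import *
a=snapshot('scene');b=snapshot('top');show(a,['nut0_center'])
cv2.imwrite('pics/c5.png',np.hstack([cv2.resize(a['image'][170:290,140:300],(400,300),interpolation=cv2.INTER_CUBIC),cv2.resize(b['image'][150:240,150:270],(400,300),interpolation=cv2.INTER_CUBIC)])[:,:,::-1])
E
```

```text
[0.5035 0.1368 0.2824] gap 0.1301 [-0.03 -0.14 -1.5 ] [ 0.033 -0.085 -0.004] toolz [-0.004 -0.029 -1.   ]
cup_grip 0.8 [0.494 0.137 0.261]
cup 0.63 [0.492 0.13  0.155]
cup_grip 0.82 [ 0.346 -0.664  0.032]
cup_grip 0.71 [0.403 0.169 0.014]
cup_grip 0.6 [0.552 0.127 0.022]
cup_grip 0.57 [0.447 0.149 0.008]
cup_grip 0.5 [0.497 0.134 0.256]
cup_bowl 0.7 [ 0.422 -0.621  0.021]
cup_bowl 0.62 [0.466 0.137 0.167]
cup 0.89 [ 0.428 -0.608  0.003]
cup 0.78 [0.486 0.136 0.154]
cup 0.52 [ 0.398 -0.352  0.002]
nut0_center 0.4 [0.421 0.165 0.013]
nut0_center 0.35 [0.487 0.134 0.154]
tray_dish 0.88 [0.448 0.149 0.006]
tray_grip 0.56 [0.554 0.128 0.022]
nut0_center 0.59 [0.428 0.163 0.015]
```

View pics/c5.png

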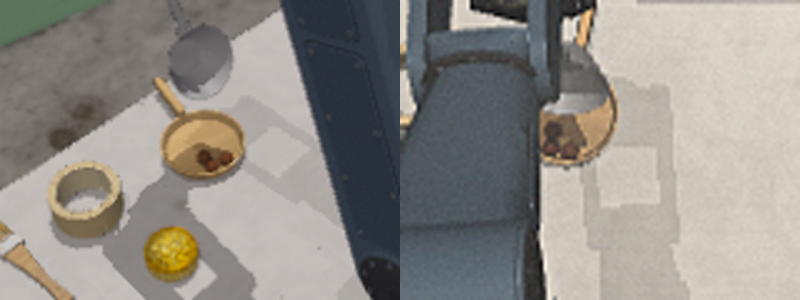

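Three nuts lie in the tray in the scene crop, at (208,153), (207,162) and (226,158), and the cup's interior shows empty. Next I take the cup back to the free bench and set it upright.

{"op": "jog_arm", "data": {
  "commands": [
    [0, -0.5, -1, 0, 0],
    [0, -1, -2, 0, 0],
    [0, -1.2, -3, 0, 0],
    [0, -1.2, -3.2, 0, 0],
    [0, -1.2, -3.2, -0.5, 0],
    [0, -1.2, -3.2, -1, 0],
    [0, -1.2, -3, -1, 0],
    [0, -1, -2, -1, 0]
  ]
}}

```text
t: 20.92
tcp_pos: [0.4161, -0.0757, 0.2502]
tool_rot: [1.0, 0.015, 0.004, 0.017]
force: [-0.2, -0.2, -1.3]
finger_gap: 0.134
```

{"op": "jog_arm", "data": {
  "commands": [
    [0, 0, 0, -2, 0],
    [0, 0, 0, -2.5, 0],
    [0, 0, 0, -1.5, 0],
    [0, 0, 0, 0, 0],
    [0, 0, 0, 0, 0]
  ]
}}

```text
t: 21.33
tcp_pos: [0.4107, -0.0832, 0.1887]
tool_rot: [1.0, 0.009, 0.003, 0.018]
force: [-0.3, 0.4, 0.3]
finger_gap: 0.134
```

```bash
python3 st.py
```

```text
[ 0.4107 -0.0832  0.1887] gap 0.1342 [-0.25  0.43  0.33] [0.037 0.002 0.043] toolz [ 0.007 -0.036 -0.999]
cup_grip 0.82 [ 0.402 -0.083  0.166]
cup 0.68 [ 0.4  -0.09  0.06]
cup 0.53 [0.449 0.148 0.   ]
cup 0.36 [ 0.403 -0.087  0.164]
cup_grip 0.75 [ 0.347 -0.663  0.034]
cup_grip 0.55 [ 0.407 -0.087  0.166]
cup_grip 0.49 [ 0.401 -0.088  0.061]
cup_bowl 0.78 [ 0.422 -0.618  0.025]
cup_bowl 0.75 [ 0.377 -0.086  0.075]
cup 0.58 [ 0.428 -0.609 -0.001]
cup 0.51 [ 0.397 -0.088  0.061]
nut0_center 0.34 [0.42  0.167 0.015]
tray_dish 0.6 [0.448 0.149 0.004]
tray_grip 0.84 [0.554 0.129 0.022]
tray_grip 0.69 [0.446 0.148 0.001]
```

{"op": "jog_arm", "data": {
  "commands": [
    [0, 0, 0, -1.7, 0],
    [0, 0, 0, -1.7, 0],
    [0, 0, 0, 0, 0],
    [0, 1.4, 0, -0.7, 0],
    [0, 1.4, 0, -0.7, 0],
    [0, 1.2, 0, -0.7, 0],
    [0, 1.2, 0, -0.8, 0],
    [0, 0, 0, 0, 0]
  ]
}}

```text
t: 22.55
tcp_pos: [0.4723, -0.0851, 0.1312]
tool_rot: [1.0, 0.01, 0.012, 0.022]
force: [-0.6, -0.3, 1.6]
finger_gap: 0.134
```

```bash
python3 st.py
```

```text
[ 0.4723 -0.0851  0.1312] gap 0.1342 [-0.62 -0.26  1.56] [0.078 0.043 0.023] toolz [ 0.024 -0.044 -0.999]
cup_grip 0.81 [ 0.454 -0.088  0.114]
cup 0.64 [ 0.418 -0.091  0.017]
cup_grip 0.82 [ 0.344 -0.666  0.035]
cup_grip 0.56 [ 0.454 -0.092  0.113]
cup_bowl 0.91 [ 0.398 -0.085  0.035]
cup_bowl 0.62 [ 0.424 -0.617  0.022]
cup 0.83 [ 0.414 -0.089  0.018]
cup 0.57 [ 0.429 -0.613 -0.001]
cup 0.29 [ 0.455 -0.09   0.112]
tray_grip 0.55 [0.552 0.128 0.022]
tray_grip 0.45 [ 0.412 -0.09   0.018]
```

{"op": "jog_arm", "data": {
  "commands": [
    [0, 1.0, 0, -0.8, 0],
    [0, 1.0, 0, -0.9, 0],
    [0, 0.9, 0, -1.0, 0],
    [0, 0.8, 0, -1.1, 0],
    [0, 0.7, 0, -1.2, 0],
    [0, 0.5, 0, -1.2, 0],
    [0, 0.2, 0, -1.2, 0],
    [0, 0, 0, 0, 0]
  ]
}}

```text
t: 23.77
tcp_pos: [0.5289, -0.0865, 0.059]
tool_rot: [1.0, 0.008, 0.019, 0.024]
force: [0.6, -0.2, 2.1]
finger_gap: 0.13
```

```bash
python3 st.py
```

```text
[ 0.5289 -0.0865  0.059 ] gap 0.1303 [ 0.6  -0.18  2.12] [-0.011  0.009  0.071] toolz [ 0.037 -0.048 -0.998]
cup_grip 0.67 [ 0.498 -0.088  0.059]
cup 0.67 [ 0.417 -0.093  0.006]
cup_grip 0.86 [ 0.501 -0.09   0.063]
cup_grip 0.61 [ 0.346 -0.663  0.033]
cup_bowl 0.86 [ 0.422 -0.618  0.024]
cup_bowl 0.77 [ 0.406 -0.089  0.03 ]
cup 0.95 [ 0.413 -0.09   0.005]
cup 0.73 [ 0.431 -0.611  0.001]
cup 0.5 [ 0.503 -0.088  0.059]
tray_dish 0.61 [0.444 0.15  0.007]
```

{"op": "jog_arm", "data": {
  "commands": [
    [0, 0.3, 0, -1.2, 0],
    [0, 0.1, 0, -1.2, 0],
    [0, 0, 0, -0.3, 0],
    [0, 0, 0, 0, 0],
    [0, 0, 0, 0, 0]
  ]
}}

```text
t: 24.73
tcp_pos: [0.5385, -0.0882, 0.034]
tool_rot: [0.999, 0.008, 0.025, 0.026]
force: [0.4, 0.1, 1.7]
finger_gap: 0.132
```

```bash
python3 st.py
```

```text
[ 0.5385 -0.0882  0.034 ] gap 0.1324 [0.44 0.1  1.67] [0.089 0.151 0.005] toolz [ 0.05  -0.052 -0.997]
cup_grip 0.56 [ 0.505 -0.089  0.04 ]
cup_grip 0.88 [ 0.344 -0.665  0.033]
cup_grip 0.74 [ 0.51  -0.091  0.042]
cup_bowl 0.73 [ 0.413 -0.088  0.025]
cup_bowl 0.64 [ 0.422 -0.619  0.023]
cup 0.9 [ 0.414 -0.087  0.001]
cup 0.59 [ 0.429 -0.614 -0.001]
tray_dish 0.63 [0.446 0.15  0.007]
```

{"op": "jog_arm", "data": {
  "commands": [
    [0, 0, 0, -0.3, 0],
    [14, 0, 0, 0, 0],
    [15, 0, 0, 0, 0],
    [17, 0, 0, 0, 0],
    [22, 0, 0, 0, 0],
    [40, 0, 0, 0, 0],
    [60, 0, 0, 0, 0],
    [60, 0, 0, 0, 0]
  ]
}}

```text
t: 25.95
tcp_pos: [0.5368, -0.0876, 0.0301]
tool_rot: [0.999, 0.008, 0.024, 0.026]
force: [0.4, 0.3, 0.2]
finger_gap: 0.595
```

{"op": "jog_arm", "data": {
  "commands": [
    [60, 0, 0, 2, 0],
    [60, 0, 0, 3, 0],
    [60, 0, 0, 3, 0],
    [60, 0, 0, 3, 0],
    [60, 0, 0, 1, 0],
    [60, 0, 0, 0, 0]
  ]
}}

```text
t: 26.45
tcp_pos: [0.5336, -0.0866, 0.1527]
tool_rot: [0.999, 0.008, 0.02, 0.024]
force: [-0.4, 0.5, -0.2]
finger_gap: 0.597
```

```bash
python3 st.py;python3 - <<'E'
from h import *
print(manip.sense()['q'])
E
```

```text
[ 0.5336 -0.0866  0.1527] gap 0.5974 [-0.36  0.52 -0.22] [-0.005  0.009 -0.002] toolz [ 0.04  -0.048 -0.998]
cup_grip 0.85 [ 0.507 -0.088  0.039]
cup_grip 0.22 [0.449 0.148 0.002]
cup_bowl 0.93 [ 0.409 -0.09   0.026]
cup 0.59 [ 0.413 -0.092  0.002]
cup_grip 0.78 [ 0.51  -0.094  0.037]
cup_grip 0.55 [ 0.346 -0.665  0.033]
cup_grip 0.53 [0.463 0.459 0.002]
cup_bowl 0.97 [ 0.412 -0.09   0.024]
cup_bowl 0.75 [ 0.421 -0.617  0.024]
cup 0.76 [ 0.411 -0.091 -0.   ]
cup 0.71 [ 0.429 -0.614  0.002]
cup 0.52 [ 0.481  0.334 -0.   ]
nut0_center 0.47 [0.463 0.46  0.003]
tray_grip 0.47 [0.551 0.127 0.021]
tray_grip 0.45 [0.465 0.46  0.004]
[-0.35018402  0.51553636  1.75806786 -0.04299804  0.82038805  1.23395108]
```

The cup stands upright and released at about (0.411,-0.09), its foot at z≈0. On to the tray handle.

{"op": "jog_arm", "data": {
  "commands": [
    [60, 0, 1, 2, -0.02],
    [60, 0.2, 2.5, 2, -0.03],
    [60, 0.3, 3, 1, -0.03],
    [60, 0.3, 3.5, 0, -0.03],
    [60, 0.3, 3.5, 0, -0.03],
    [60, 0.3, 3, 0, -0.03],
    [60, 0.3, 2, 0, -0.03],
    [60, 0.2, 1, 0, 0]
  ]
}}

```text
t: 27.67
tcp_pos: [0.5513, 0.1134, 0.1999]
tool_rot: [0.994, -0.102, 0.014, 0.024]
force: [0.2, 0.3, 0.3]
finger_gap: 0.595
```

{"op": "jog_arm", "data": {
  "commands": [
    [60, 0, 0.5, 0, 0],
    [60, 0, 0, 0, 0]
  ]
}}

```text
t: 27.83
tcp_pos: [0.5513, 0.1208, 0.1995]
tool_rot: [0.995, -0.099, 0.014, 0.024]
force: [-0.5, 0.2, 0.3]
finger_gap: 0.602
```

```bash
cat > st2.py <<'E'
from h import *
s=manip.sense(); M=R.from_quat(s['tool_rot']).as_matrix()
print(s['tcp_pos'].round(4),'gap',round(s['finger_gap'],4),s['force'].round(2),s['ft_torque'].round(3),'toolz',M[:,2].round(3),'yaw',np.arctan2(M[1,0],M[0,0]).round(3),'roll(tooly.z)',M[2,1].round(3),'pitch(toolx.z)',M[2,0].round(3),'q',s['q'].round(3))
w=wrist();b=snapshot('top');n=['tray_dish','tray_grip','nut0_center','cup','scale_top']
show(w,n);print();show(b,n)
E
python3 st2.py
```

```text
[0.5513 0.1208 0.1995] gap 0.6018 [-0.49  0.2   0.31] [ 0.078 -0.    -0.029] toolz [ 0.023 -0.05  -0.998] yaw -0.198 roll(tooly.z) 0.045 pitch(toolx.z) 0.032 q [ 0.045  0.483  1.629 -0.06   1.011  1.846]
tray_dish 0.75 [0.45  0.15  0.006]
tray_grip 0.71 [0.549 0.125 0.02 ]
nut0_center 0.59 [0.426 0.164 0.015]
cup 0.75 [ 0.417 -0.091  0.   ]

tray_dish 0.63 [0.447 0.148 0.005]
tray_grip 0.68 [0.551 0.128 0.02 ]
tray_grip 0.32 [ 0.41  -0.09   0.025]
cup 0.86 [ 0.43  -0.615  0.001]
cup 0.8 [ 0.415 -0.094 -0.003]
scale_top 0.97 [ 0.442 -0.36   0.068]
```

{"op": "jog_arm", "data": {
  "commands": [
    [60, 0, 0, 0, 0.12],
    [60, 0, 0, 0, 0.12],
    [60, 0, 0, 0, 0.12],
    [60, 0, 0, 0, 0.12],
    [60, 0, 0, 0, 0.12],
    [60, 0, 0, 0, 0.12],
    [60, 0, 0, 0, 0.12],
    [60, 0, 0, 0, 0.12]
  ]
}}

```text
t: 29.1
tcp_pos: [0.5517, 0.1196, 0.2]
tool_rot: [0.921, 0.388, 0.024, 0.014]
force: [-0.4, 0.8, -0.6]
finger_gap: 0.602
```

{"op": "jog_arm", "data": {
  "commands": [
    [60, 0, 0, 0, 0.12],
    [60, 0, 0, 0, 0.12],
    [60, 0, 0, 0, 0.12],
    [60, 0, 0, 4, 0.12],
    [60, 0, 0, 4, 0],
    [60, 0, 0, 4, 0],
    [60, 0, 0, 4, 0],
    [60, 0, 0, 4, 0]
  ]
}}

```text
t: 29.77
tcp_pos: [0.5422, 0.1187, 0.3955]
tool_rot: [0.796, 0.605, 0.015, -0.001]
force: [0.7, 0.7, 0.1]
finger_gap: 0.601
```

```bash
python3 st2.py | head -1
```

```text
[0.5422 0.1187 0.3955] gap 0.6008 [0.66 0.75 0.11] [ 0.021 -0.002 -0.013] toolz [ 0.023  0.019 -1.   ] yaw 1.301 roll(tooly.z) 0.017 pitch(toolx.z) 0.025 q [0.004 0.269 1.392 0.02  1.458 0.272]
```

{"op": "jog_arm", "data": {
  "commands": [
    [60, 0, 0, 1, -0.12],
    [60, 0, 0, 0, -0.12],
    [60, 0, 0, 0, -0.12],
    [60, 0, 0, 0, -0.12],
    [60, 0, 0, 0, -0.12],
    [60, 0, 0, 0, -0.12],
    [60, 0, 0, 0, -0.12],
    [60, 0, 0, 0, -0.12]
  ]
}}

```text
t: 31.03
tcp_pos: [0.5422, 0.1185, 0.3988]
tool_rot: [0.989, 0.151, 0.01, 0.003]
force: [0.1, -0.1, -0.7]
finger_gap: 0.604
```

{"op": "jog_arm", "data": {
  "commands": [
    [60, 0, 0, -2, -0.12],
    [60, 0, 0, -3, -0.12],
    [60, 0, 0, -4, -0.12],
    [60, 0, 0, -4, -0.12],
    [60, 0.2, 0.2, -4, -0.08],
    [60, 0.2, 0.2, -4, 0],
    [60, 0.2, 0.2, -3, 0],
    [60, 0, 0, -1, 0]
  ]
}}

```text
t: 31.7
tcp_pos: [0.5512, 0.1249, 0.1442]
tool_rot: [0.99, -0.143, 0.018, 0.009]
force: [-1.0, 0.6, -0.1]
finger_gap: 0.598
```

```bash
python3 st2.py
```

```text
[0.5512 0.1249 0.1442] gap 0.5982 [-0.96  0.62 -0.07] [-0.002  0.041  0.013] toolz [ 0.032 -0.022 -0.999] yaw -0.286 roll(tooly.z) 0.012 pitch(toolx.z) 0.037 q [ 0.038  0.556  1.686 -0.03   0.868  1.914]
tray_dish 0.84 [0.45  0.152 0.002]
tray_grip 0.77 [0.55  0.124 0.02 ]
nut0_center 0.87 [0.428 0.163 0.015]
scale_top 0.49 [ 0.419 -0.093 -0.004]

tray_dish 0.91 [0.448 0.15  0.008]
tray_grip 0.95 [0.551 0.127 0.023]
cup 0.96 [ 0.411 -0.089 -0.002]
scale_top 0.62 [ 0.443 -0.36   0.069]
```

{"op": "jog_arm", "data": {
  "commands": [
    [60, 0, 0.1, -3, 0.05],
    [60, 0, 0, -3, 0],
    [60, 0, 0, -3, 0],
    [60, 0, 0, -2, 0],
    [60, 0, 0, -1, 0],
    [60, 0, 0, -0.5, 0],
    [60, 0, 0, 0, 0]
  ]
}}

```text
t: 32.88
tcp_pos: [0.5596, 0.1262, 0.0263]
tool_rot: [0.993, -0.116, 0.031, 0.006]
force: [-0.2, -0.0, -0.6]
finger_gap: 0.599
```

```bash
python3 st2.py
```

```text
[0.5596 0.1262 0.0263] gap 0.5993 [-0.18 -0.01 -0.64] [ 0.003 -0.014  0.018] toolz [ 0.059 -0.019 -0.998] yaw -0.233 roll(tooly.z) 0.005 pitch(toolx.z) 0.062 q [ 0.038  0.752  1.743 -0.038  0.589  1.874]
tray_grip 0.61 [0.548 0.128 0.021]

tray_dish 0.83 [0.447 0.151 0.006]
tray_grip 0.74 [0.552 0.121 0.022]
nut0_center 0.42 [0.422 0.164 0.012]
cup 0.93 [ 0.414 -0.092  0.001]
cup 0.68 [ 0.424 -0.609  0.001]
scale_top 0.8 [ 0.442 -0.361  0.066]
```

{"op": "jog_arm", "data": {
  "commands": [
    [60, -0.3, 0, -0.8, 0],
    [60, -0.3, 0, -0.8, 0],
    [60, 0, 0, 0, 0],
    [60, 0, 0, 0, 0],
    [0, 0, 0, 0, 0],
    [0, 0, 0, 0, 0],
    [0, 0, 0, 0, 0],
    [0, 0, 0, 0, 0]
  ],
  "squeeze": 60
}}

```text
t: 34.15
tcp_pos: [0.5526, 0.1263, 0.0089]
tool_rot: [0.993, -0.117, 0.031, 0.006]
force: [-0.7, 0.1, 1.5]
finger_gap: 0.148
```

{"op": "jog_arm", "data": {
  "commands": [
    [0, 0, 0, 0, 0],
    [0, 0, 0, 0, 0],
    [0, 0, 0, 0, 0],
    [0, 0, 0, 1, 0],
    [0, 0, 0, 1, 0],
    [0, 0, 0, 1, 0],
    [0, 0, 0, 0, 0],
    [0, 0, 0, 0, 0]
  ]
}}

```text
t: 34.82
tcp_pos: [0.5535, 0.1263, 0.0429]
tool_rot: [0.993, -0.116, 0.032, 0.006]
force: [-0.0, 0.3, -1.6]
finger_gap: 0.147
```

```bash
python3 st2.py
```

```text
[0.5535 0.1263 0.0429] gap 0.1466 [-0.03  0.31 -1.63] [-0.028 -0.122 -0.009] toolz [ 0.062 -0.019 -0.998] yaw -0.233 roll(tooly.z) 0.004 pitch(toolx.z) 0.065 q [ 0.039  0.718  1.756 -0.037  0.607  1.873]

tray_dish 0.9 [0.45  0.148 0.04 ]
tray_grip 0.41 [ 0.509 -0.093  0.039]
nut0_center 0.36 [0.423 0.169 0.048]
cup 0.92 [ 0.415 -0.089 -0.002]
cup 0.88 [ 0.43  -0.611  0.002]
cup 0.19 [0.449 0.152 0.041]
scale_top 0.7 [ 0.444 -0.361  0.068]
```

The tray is lifted with its dish at z≈0.04. Now a gentle carry, first up, then across.

{"op": "jog_arm", "data": {
  "commands": [
    [0, 0, 0, 1, 0],
    [0, 0, 0, 2, 0],
    [0, 0, 0, 2, 0],
    [0, 0, -0.5, 2, 0],
    [0, 0, -1, 1.2, 0],
    [0, 0, -1.5, 0.5, 0],
    [0, 0, -2, 0, 0],
    [0, 0, -2, 0, 0]
  ]
}}

```text
t: 36.08
tcp_pos: [0.5514, 0.058, 0.1364]
tool_rot: [0.993, -0.113, 0.031, 0.005]
force: [-0.3, 0.7, -1.3]
finger_gap: 0.147
```

```bash
python3 st2.py
```

```text
[0.5514 0.058  0.1364] gap 0.1474 [-0.27  0.67 -1.25] [-0.065 -0.096  0.039] toolz [ 0.061 -0.018 -0.998] yaw -0.227 roll(tooly.z) 0.004 pitch(toolx.z) 0.063 q [-0.09   0.547  1.743 -0.017  0.79   1.719]
tray_dish 0.26 [ 0.472  0.336 -0.   ]
tray_grip 0.7 [0.548 0.057 0.145]
cup 0.61 [ 0.416 -0.09   0.001]

tray_dish 0.49 [0.449 0.076 0.136]
cup 0.68 [ 0.414 -0.091  0.001]
cup 0.58 [ 0.428 -0.614  0.   ]
scale_top 0.6 [ 0.442 -0.358  0.07 ]
```

{"op": "jog_arm", "data": {
  "commands": [
    [0, 0, -1, 0, 0],
    [0, 0, -1.8, 0, 0],
    [0, 0, -2.2, 0, 0],
    [0, 0, -2.2, 0, 0],
    [0, 0, -2.2, 0, 0],
    [0, 0, -2.2, 0, 0],
    [0, 0, -2.2, 0, 0],
    [0, 0, -2.2, 0, 0]
  ]
}}

```text
t: 37.35
tcp_pos: [0.5493, -0.1054, 0.134]
tool_rot: [0.994, -0.108, 0.029, 0.005]
force: [0.6, 0.3, -1.0]
finger_gap: 0.151
```

{"op": "jog_arm", "data": {
  "commands": [
    [0, 0, -2.2, 0, 0],
    [0, 0, -2.2, 0, 0],
    [0, 0, -2.2, 0, 0],
    [0, 0, -2.2, 0, 0],
    [0, 0, -2.2, 0, 0],
    [0, 0, -2.2, 0, 0],
    [0, 0, -1.5, 0, 0],
    [0, 0, -1, 0, 0]
  ]
}}

```text
t: 38.02
tcp_pos: [0.5464, -0.278, 0.1331]
tool_rot: [0.994, -0.109, 0.029, 0.006]
force: [0.2, -0.2, -1.1]
finger_gap: 0.148
```

```bash
python3 st2.py
```

```text
[ 0.5464 -0.278   0.1331] gap 0.1485 [ 0.17 -0.2  -1.07] [-0.011 -0.194 -0.032] toolz [ 0.056 -0.018 -0.998] yaw -0.219 roll(tooly.z) 0.006 pitch(toolx.z) 0.058 q [-0.662  0.615  1.595  0.026  0.876  1.112]
tray_grip 0.57 [ 0.544 -0.28   0.143]
cup 0.75 [ 0.506 -0.087  0.036]
scale_top 0.68 [ 0.506 -0.088  0.038]
scale_top 0.59 [ 0.444 -0.362  0.074]

tray_dish 0.55 [ 0.443 -0.257  0.129]
nut0_center 0.17 [ 0.404 -0.266  0.142]
cup 0.94 [ 0.431 -0.613  0.001]
cup 0.55 [ 0.411 -0.092 -0.001]
scale_top 0.96 [ 0.443 -0.359  0.071]
```

{"op": "jog_arm", "data": {
  "commands": [
    [0, 0, -1.2, 0, 0],
    [0, 0, -2, -0.2, 0],
    [0, 0, -2, -0.3, 0],
    [0, 0, -2, -0.2, 0],
    [0, 0, -1.5, 0, 0],
    [0, 0, -0.8, 0, 0],
    [0, 0, -0.2, 0, 0],
    [0, 0, 0, 0, 0]
  ]
}}

```text
t: 39.28
tcp_pos: [0.5468, -0.3788, 0.1265]
tool_rot: [0.994, -0.107, 0.029, 0.006]
force: [0.8, 0.3, -1.0]
finger_gap: 0.149
```

{"op": "jog_arm", "data": {
  "commands": [
    [0, 0, 0, 0, 0],
    [0, 0, 0, 0, 0],
    [0, 0, 0, 0, 0]
  ]
}}

```text
t: 39.53
tcp_pos: [0.5463, -0.3768, 0.1264]
tool_rot: [0.994, -0.106, 0.028, 0.005]
force: [0.8, -0.4, -0.8]
finger_gap: 0.152
```

```bash
python3 st2.py; python3 - <<'E'
from h import *
a=snapshot('scene');b=snapshot('top');show(a,['tray_dish','tray_grip','tray','nut0_center','scale_top','cup'])
cv2.imwrite('pics/c6.png',np.hstack([cv2.resize(a['image'][110:290,200:440],(400,300),interpolation=cv2.INTER_CUBIC),cv2.resize(b['image'][140:260,230:390],(400,300),interpolation=cv2.INTER_CUBIC)])[:,:,::-1])
E
```

```text
[ 0.5463 -0.3768  0.1264] gap 0.1521 [ 0.79 -0.37 -0.85] [ 0.003 -0.054 -0.022] toolz [ 0.055 -0.017 -0.998] yaw -0.213 roll(tooly.z) 0.005 pitch(toolx.z) 0.057 q [-0.784  0.682  1.462  0.033  0.947  0.981]
tray_grip 0.76 [ 0.545 -0.378  0.136]
nut0_center 0.17 [ 0.394 -0.352  0.003]
cup 0.82 [ 0.429 -0.613 -0.002]
cup 0.72 [ 0.417 -0.094 -0.002]

tray_dish 0.6 [ 0.441 -0.355  0.124]
cup 0.82 [ 0.41  -0.089 -0.002]
cup 0.79 [ 0.43  -0.612  0.001]
cup 0.68 [ 0.437 -0.357  0.122]
scale_top 0.89 [ 0.442 -0.36   0.071]
tray_dish 0.66 [0.328 0.304 0.002]
tray_grip 0.66 [ 0.546 -0.379  0.14 ]
tray_grip 0.52 [ 0.438 -0.354  0.121]
tray 0.87 [ 0.436 -0.358  0.118]
nut0_center 0.58 [ 0.431 -0.337  0.133]
scale_top 0.65 [ 0.444 -0.359  0.069]
cup 0.8 [ 0.429 -0.618  0.   ]
cup 0.5 [ 0.412 -0.089 -0.004]
cup 0.48 [ 0.412 -0.091  0.025]
```

View pics/c6.png

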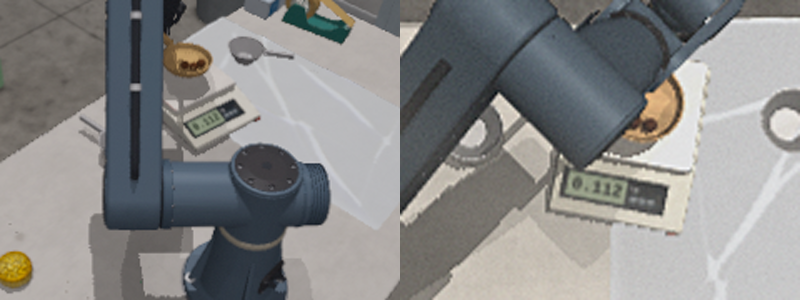

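The dish sits within 5 mm of the pan's middle, its underside about 45 mm above the pan. Its handle is 15 mm above the inner floor (16 expected), so it is level. The scene crop shows three nuts in it around (193,66). Handing in.

```bash
python3 - <<'E'
from h import *
s=manip.sense();print(s['t'],abs(s['qd']).max(),s['tcp_pos'],s['finger_gap']);print(workorder.sign_off())
E
```

```text
40.5333 0.0020549919392043848 [ 0.54636919 -0.37781363  0.12640918] 0.1464522124073173
the job is handed in; nothing more can be done
None
```

I handed the job in at 40.5 s of the 69 s allowed. The interface gives no verdict, so what follows is what I measured.

- **Pouring:** The arm can't tilt the tool, so I gripped the cup near the end of its handle. I loosened the grip in small steps, letting the bowl swing down to about 65° over the tray. Pictures showed all three nuts in the tray and the cup empty.
- **Cup:** I rotated it back by pressing it on the bench and released it. It stands upright at about (0.411, -0.090) with its foot at z≈0. That is about 3 cm from where it started.
- **Tray:** I carried it by the handle at 60 N.
    - **Position:** The dish ended about 5 mm from the middle of the pan, with its underside about 45 mm above the pan.
    - **Level:** The tool's tilt had changed by less than 0.01 rad since I took hold.
    - **Stillness:** Joint speeds were about 0.002 rad/s at the end.
    - **Nuts:** The last picture shows all three in the dish.

**Disagreements:** The networks' tilt estimates for the cup differed from each other by up to 10°. During pouring the tilt stayed near 65°, short of the 80° at which all the nuts are said to run out, so there I relied on the pictures. Small tool-tilt drifts built up during the moves, so I reduced the sideways lean before gripping the tray.

I did not go near the brush, tape or moon cake, but I did not check them again at the end.

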